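Weigh the honey jar on the steelyard

ROBOT

A 6-joint arm with a two-finger parallel gripper is mounted at the origin on a cart in front of the work surface, level with it; the furniture and walls round the work are solid. World frame = base frame: x ahead of the robot, y to its left, z up, the work surface at z = 0. Lengths are in m, angles in rad, forces in N, time in s.
With the tool pointing down it reaches from about 0.35 to 0.975 m from the base axis. Payload 4.9 kg.
Tool frame: the origin (TCP) lies at the very end of the fingers, on their centre line; the grasp point (between the pads) lies manip.grip_point_offset behind it (manip.grip_point_offset is the distance from the TCP to the grasp point, in m); z points along the fingers, y is the line along which they close (so a half turn about z gives the same grasp; the last joint's range is limited). The gripper opens to 85 mm and grips with 20 to 120 N. Pads are 22 mm wide; open, the fingers measure 114 mm over their backs; the gripper's body (76 mm by 85 mm) begins 54 mm behind the grasp point. The pads swing forward as they close: fully open they stand 13 mm farther back than shut.
Start: joints at [1.13, 0.053, 1.613, -0, 1.476, -0.119], TCP at [0.198, 0.593, 0.196] pointing down, gripper open.
Joint ranges: [-3.01, 3.01], [-1.01, 2.22], [0.06, 2.58], [-1.02, 4.17], [0.09, 2.62], [-3.14, 3.14]. Speed limits (rad/s): [2.57, 2.57, 3.14, 3.14, 3.14, 3.14].

INTERFACE

Orientations are given as a unit quaternion [w, x, y, z].
In Python, from plant import manip gives the robot as it stands.
- The arm moves only by the shell command python3 -m crank 'ROWS' [OPENING]. ROWS is JSON, a list of rows, each an object of numbers: "x", "y", "z": the shift along the tool's x, y, z in cm; "turn": the turn about the tool's z in rad. In form: [{"x": .., "y": .., "z": .., "turn": ..}, ...]. A call has 1 to 5 rows; each row shifts and turns the commanded pose from where the row before left it, along the tool's axes as they then stand; what a row does not reach is not made up. A row lasts 1/10 s, in which the tool goes at most 50 mm and 8.59 degrees, less where a joint would pass 70% of its speed; a pose out of reach is approached as far as the arm can. A call with a gripper value outside its range is refused whole. OPENING is the opening in per cent of the stroke, from 0 (shut) to 100 (fully open), set as the call begins (- or left out, the last holds). The fingers move at their own pace and stop on an object; the grip force is fixed at half the most. Time passes only in rows, so rows that do not move let the fingers close. It gives the time, the measured TCP pose, the force, the opening and the grip force at its end, in the units of the state.
- manip.state(): the state, without advancing time (a new reading comes with each control period).
- manip.grab_frame(name): name is "side" or "top" or "wrist"; returns (picture, depth): 384x512x3 uint8, red, green, blue; 384x512 float32, m along the optical axis (not along the pixel's ray), 0 where there is no reading.
- manip.camera_model(name): a dict with "mtx" (3x3 intrinsics, pixels), "k1" (the pictures are not rectified: a ray, as slopes to the right and down, at radius r is drawn at 1 + k1 r^2 times it, then the intrinsics apply), "world_to_cam" (4x4, takes a point from world to camera coordinates). Camera axes: x right, y down, z forward; pixel columns grow to the right and rows downward; lengths in m; the calibration is good to about 2 mm. A picture is of the moment at which its call begins: read the wrist's pose just before it. camera_model takes no time and is no camera call; for the wrist camera it gives the pose at the moment of the call.
- manip.job_done(): hands the job in; it is judged then, once.
The state is a dict: "time": time; "joint_pos": joint angles; "joint_vel": joint speeds; "joint_efforts": joint torques, N m; "tool_pos": TCP position; "tool_rot": TCP orientation; "contact_force": force on the tool from outside, world axes, zero at the start; "ft_torque": the same for the moment, N m; "gripper_width": opening from 0.0 (shut) to 1.0 (fully open); "grasp_force": force on a finger pad.
Only numpy, scipy, OpenCV 4.12 (cv2) and the standard library are available. Lean on these libraries where they do the work, as an engineer would, in place of code of your own. Each camera call takes 0.05 s, during which the arm holds its last target. There are 200 camera calls.

TASK

The honey jar has tipped over beside the kitchen beam scale. Stand it upright on the worktop and let go of it; then, taking it from straight above so that it clears the scale's fork, set it gently upright in the hanging pan. Slide the brass poise along the notched beam until, with everything let go, the red pointer comes to rest in the green band in the middle of its gate; leave the other jars and the shaker where they are.

Things in the scene. Friction and masses are not known exactly. Their poses are not given: they have to be found in the camera images.
- honey_jar: Loose glass honey jar with a grey lid, amber contents: round, 60 mm in diameter, 90 mm tall (lid: top 11 mm, 61 mm), 230 to 430 g. Origin: centre of its underside; z axis from the underside to the lid. At first it lies on its side on the worktop (origin 31 mm up), lid pointing roughly at the robot; it does not roll by itself.
- scale: Fixed kitchen beam scale (steelyard), cream base 26 mm high (29 mm under the pan). Origin: on the worktop below the beam's axle; z up, +y from the axle to the pan (left), -x its front, towards the robot. Base: x -82..82 for y -31..155 mm, x -40..40 for y -260..-31 mm. Wall units with door handles hang over the worktop beyond x = 620 mm (world), from 460 mm up.
- axle (a point): Middle of the beam's axle (along scale x), 170 mm above the worktop. Uprights at x -73..-64 and 64..73 mm, 26 mm wide in y, top at 183 mm. Towards the pan the steel beam is a fork: prongs at x -60..-55 and 55..60 mm, y 0..112 mm, 11 mm high, open above and at the far end, joined by a bar at the axle. The other way it is one notched bar, 6 mm thick, to y -204 mm. Axes as the scale's.
- pan_floor (a point): Centre of the inner floor of the round steel pan that hangs between the prongs, 100 mm from the axle. Floor flat to 36 mm radius, flared rim 12 mm high, inner radius 47 mm at the top. The floor is 50 mm above the worktop with the beam level, 57 mm with the pointer at its lower stop (pan light), 43 mm with it at its upper stop (pan heavy) and sinks no further.
- pan: The steel pan with its stirrup: two flat arms 14 mm wide rise from the rim at x -52..-50 and 50..52 mm (scale frame) to the knife edges 120 mm above the floor, so a gripper that closes along scale y comes in from straight above, while a leaning one meets arms and prongs. Origin: on the line of the knife edges; it swings a little about scale x. Axes as the scale's at rest.
- beam (a joint): Tilt of the beam in rad: 0 level (pointer at the middle of the gate), positive pointer up (pan too heavy), negative pointer down (poise too far out); stops at -0.07 and 0.07. Free to swing and damped: once let go it settles in about 1 s. While poise or pan is held it shows nothing.
- pointer (a point): Tip of the red pointer on the end of the beam, 228 mm from the axle; it moves 16 mm up or down between its stops.
- gate (a point): Fixed middle of the gate: the pointer's tip is here when the beam is level. Behind it stands a white face 46 mm wide, 66 mm high, with a green band 8.5 mm high at the middle; two small pins above and below are the stops. z up.
- poise (a joint): Travel of the poise in m: 0 nearest the axle (35 mm from it), up to 0.150, growing away from the pan. Slides with about 1 N of friction, stays where left; notches are marks, it can stop anywhere. Balance is at 30 mm of travel per 100 g in the pan. Near balance 1 mm of poise error tilts the beam 0.0065 rad (pointer 1.5 mm); beyond 11 mm of error the pointer lies on its stop.
- poise_grip (a point): Middle of the brass poise, on the beam's centre line: a block 34 mm across the beam (scale x), 30 mm along it (scale y), from 24 mm below this point to 16 mm above it, with a button on top up to 25 mm above. Take it from above across its 34 mm; it only slides along the beam, which passes through it, and rides up and down with the beam.
- jam_jar: Bystander: loose jam jar with a red lid, 59 x 63 mm, 95 mm tall, standing; origin at the centre of its underside.
- spice_jar: Bystander: loose spice jar with a dark lid, 41 mm in diameter, 105 mm tall, standing; origin at the centre of its underside.
- salt_shaker: Bystander: loose salt shaker with a grey top, 44 mm in diameter, 90 mm tall, standing; origin at the centre of its underside.
Things that resemble listed ones, but are neither listed nor needed, are in the scene too. Leave any blue or turquoise look-alike of the honey_jar alone.

How it is judged:
On the way, in this order (a step that is already met when the one before it is completed fails the run):
1. the jar stands upright on the worktop, let go (angle between honey_jar's own z axis and vertical below 0.1 rad and height (world z) of honey_jar between -0.006 and 0.006 m and contact force between the fingers and honey_jar below 0.05 N and linear speed of honey_jar below 0.03 m/s), for 0.2 s.
2. the jar stands upright in the pan, let go (angle between honey_jar's own z axis and vertical below 0.15 rad and horizontal distance between honey_jar and pan_floor below 0.02 m and z of honey_jar in the frame of pan_floor between -0.006 and 0.008 m and contact force between the fingers and honey_jar below 0.05 N and linear speed of honey_jar below 0.03 m/s), for 0.2 s.
At the end, for the whole second after the job is handed in: The honey jar stands upright (within 0.15 rad) on the floor of the pan, within 20 mm of its centre, at rest, and the pointer's tip rests within 4.5 mm of the middle of the gate, in the green band (angle between honey_jar's own z axis and vertical below 0.15 rad and horizontal distance between honey_jar and pan_floor below 0.02 m and z of honey_jar in the frame of pan_floor between -0.006 and 0.008 m and linear speed of honey_jar below 0.03 m/s and z of pointer in the frame of gate between -0.0045 and 0.0045 m and velocity of joint beam between -0.03 and 0.03 rad/s); the robot touches nothing.
It fails at once if a bystander (jam jar, spice jar, salt shaker) is shifted by more than 30 mm (distance of any of jam_jar, spice_jar, salt_shaker from where it was at the start of the episode above 0.03 m).
It fails at once if the jar is dropped or rammed into the scale (more than 40 N) (contact force between honey_jar and scale above 40 N).
It also fails if it takes over 72 s, if anything falls off the work surface, if the arm or the gripper's body presses on something with over 40 N, if the wrist force passes 120 N, or if a joint passes its speed limit or range.

## Working session

There is one attempt and no reset: what is moved stays moved. The work goes in short steps, Python scripts to look and compute and a shell command to move; the robot and the scene stay as the last step left them, time stands still between calls to the robot, and variables do not carry over. Pictures are saved under pics/ and viewed, at most 10 in all, crops included, and the job is handed in when it is done.

```bash
mkdir -p pics; cat > h.py <<'E'
import numpy as np,cv2
from plant import manip
def grab(n):
    m=manip.camera_model(n); im,d=manip.grab_frame(n); return im,d,m
def unproj(m,u,v):
    K=np.array(m["mtx"]); return cv2.undistortPoints(np.array([[[u,v]]],float),K,np.array([m["k1"],0,0,0,0.]))[0,0]
def world(m,u,v,d):
    p=unproj(m,u,v); T=np.linalg.inv(np.array(m["world_to_cam"])); return (T@np.array([p[0]*d,p[1]*d,d,1]))[:3]
def ray(m,u,v,z):
    T=np.linalg.inv(np.array(m["world_to_cam"])); p=unproj(m,u,v); r=T[:3,:3]@np.array([p[0],p[1],1]); o=T[:3,3]
    return o+r*(z-o[2])/r[2]
def cloud(m,d):
    h,w=d.shape; vv,uu=np.mgrid[:h,:w]; K=np.array(m["mtx"])
    p=cv2.undistortPoints(np.stack([uu,vv],-1).reshape(-1,1,2).astype(float),K,np.array([m["k1"],0,0,0,0.])).reshape(h,w,2)
    P=np.dstack([p[...,0]*d,p[...,1]*d,d]); T=np.linalg.inv(np.array(m["world_to_cam"]))
    W=P@T[:3,:3].T+T[:3,3]; W[d<=0]=np.nan; return W
def save(n,im): cv2.imwrite("pics/"+n+".png",im[...,::-1])
E
python3 - <<'E'
from h import *
ims=[]
for n in("top","side"):
    im,d,m=grab(n); np.savez(n+"0.npz",im=im,d=d,**{k:np.array(v) for k,v in m.items()}); save(n+"0",im)
    print(n,np.round(np.linalg.inv(m["world_to_cam"])[:3],3).tolist(),(d>0).mean())
print(manip.grip_point_offset,manip.state())
E
```

```text
top [[0.416, -0.822, 0.388, 0.058], [-0.909, -0.381, 0.166, -0.045], [0.012, -0.422, -0.906, 1.361]] 0.9957529703776041
side [[-1.0, -0.004, -0.028, 0.629], [0.019, 0.627, -0.779, 1.287], [0.02, -0.779, -0.627, 1.006]] 0.9959818522135416
0.0187 {'time': 0.1, 'joint_pos': array([ 1.12997673e+00,  5.32634965e-02,  1.61415455e+00,  4.43157267e-06,
        1.47600900e+00, -1.18998516e-01]), 'joint_vel': array([ 1.65197381e-03, -2.28983940e-03, -3.73367810e-03, -4.03893265e-04,
       -5.64462806e-05,  5.53362192e-04]), 'joint_efforts': array([ 9.02348916e-06, -3.94897950e+01, -3.71364748e+01, -1.14371669e-04,
        3.86397180e-03, -4.20359129e-06]), 'tool_pos': array([0.19741124, 0.59234099, 0.19480426]), 'tool_rot': array([-2.55511908e-04,  1.60217192e-01,  9.87081359e-01, -8.80889813e-04]), 'contact_force': array([ 0.24484274,  0.08708185, -0.77022951]), 'ft_torque': array([ 0.04265722,  0.01849192, -0.00566828]), 'grasp_force': 0.0, 'gripper_width': 0.9972497878498355}
```

View pics/top0.png

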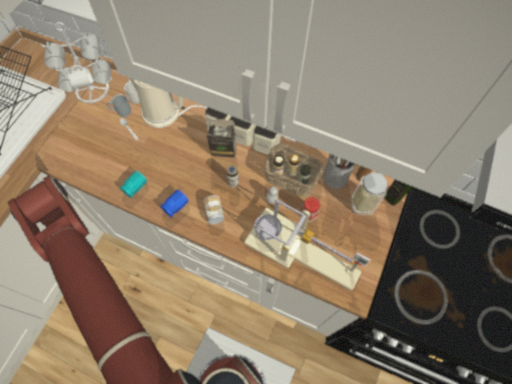

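View pics/side0.png

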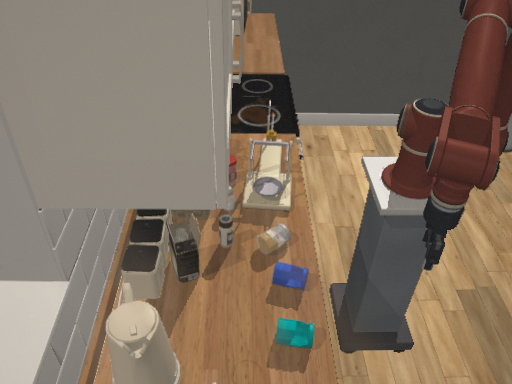

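Candidates for the honey jar: the amber/grey one at top (214,208) / side (273,238), blue at top (175,203) and turquoise at top (134,183). The amber one with the grey lid fits the description. I'll check it in a crop and measure.

```bash
python3 - <<'E'
from h import *
D={n:np.load(n+"0.npz") for n in("top","side")}
a=cv2.resize(D["side"]["im"][205:265,235:315],(0,0),fx=5,fy=5,interpolation=2)
b=cv2.resize(D["top"]["im"][180:300,190:380],(0,0),fx=4,fy=4,interpolation=2)
c=np.zeros((300,800,3),np.uint8);c[:300,:400]=a
c[:, 400:]=cv2.resize(D["side"]["im"][95:215,220:380],(400,300),interpolation=2)
cc=np.vstack([c,np.zeros((480-180,800,3),np.uint8)]) 
cc[300:600,:475]=cv2.resize(b,(475,300)); save("crop1",cc)
def rep(name,P):
    print(name,len(P),"med",np.round(np.median(P,0),3),"lo",np.round(np.percentile(P,3,0),3),"hi",np.round(np.percentile(P,97,0),3))
boxes={"top":(195,190,232,228),"side":(252,222,296,258)}
for n,q in D.items():
    W=cloud(q,q["d"]); np.save(n+"W.npy",W)
    x0,y0,x1,y1=boxes[n]; P=W[y0:y1,x0:x1].reshape(-1,3); P=P[P[:,2]>0.015]; rep("honey "+n,P)
    w=P[:,:2]; c=(np.percentile(w,1,0)+np.percentile(w,99,0))/2
    print(cv2.minAreaRect((w*1000).astype(np.float32)))
    hsv=cv2.cvtColor(q["im"],cv2.COLOR_RGB2HSV)
    reg=np.zeros(hsv.shape[:2],bool)
    if n=="top": reg[180:300,240:375]=1
    else: reg[95:210,220:300]=1
    red=reg&((hsv[...,0]<8)|(hsv[...,0]>172))&(hsv[...,1]>140); rep("red",W[red])
    for i in range(1,cv2.connectedComponents(red.astype(np.uint8))[0]):
        l=cv2.connectedComponents(red.astype(np.uint8))[1]==i
        if l.sum()>1: rep(" r%s"%np.round(np.argwhere(l).mean(0)),W[l])
    br=reg&(hsv[...,0]>17)&(hsv[...,0]<30)&(hsv[...,1]>150); 
    for i in range(1,cv2.connectedComponents(br.astype(np.uint8))[0]):
        l=cv2.connectedComponents(br.astype(np.uint8))[1]==i
        if l.sum()>5: rep(" brass%s"%np.round(np.argwhere(l).mean(0)),W[l])
    P=W[reg]; base=P[(P[:,2]>.018)&(P[:,2]<.035)]; rep("base",base)
    print(cv2.minAreaRect((base[:,:2]*1000).astype(np.float32)))
    up=P[(P[:,2]>.15)&(P[:,2]<.2)]; rep("up",up)
E
```

```text
honey top 428 med [0.524 0.322 0.055] lo [0.483 0.284 0.024] hi [0.571 0.365 0.064]
((529.7133178710938, 326.408447265625), (93.44276428222656, 61.09251403808594), 39.52260208129883)
red 191 med [0.671 0.002 0.094] lo [ 0.646 -0.022  0.039] hi [0.7   0.027 0.099]
 r[204. 312.] 188 med [0.671 0.002 0.094] lo [ 0.648 -0.022  0.077] hi [0.7   0.027 0.099]
 r[218. 310.] 2 med [ 0.645 -0.012  0.038] lo [ 0.643 -0.014  0.036] hi [ 0.646 -0.011  0.04 ]
 brass[235. 308.] 92 med [ 0.519 -0.028  0.184] lo [ 0.507 -0.04   0.16 ] hi [ 0.541 -0.017  0.196]
base 2788 med [ 0.512 -0.024  0.025] lo [ 0.458 -0.231  0.019] hi [0.759 0.157 0.032]
((650.1986083984375, -24.7215576171875), (404.3279113769531, 421.28125), 4.811893939971924)
up 1027 med [ 0.521 -0.041  0.175] lo [ 0.46  -0.22   0.153] hi [0.793 0.11  0.192]
honey side 638 med [0.53  0.344 0.05 ] lo [0.484 0.304 0.019] hi [0.576 0.377 0.062]
((529.0236206054688, 329.9444885253906), (93.70516967773438, 64.38489532470703), 39.410247802734375)
red 64 med [0.66  0.006 0.094] lo [ 0.507 -0.216  0.078] hi [0.667 0.033 0.105]
 r[112. 273.] 3 med [ 0.507 -0.226  0.159] lo [ 0.489 -0.49   0.006] hi [ 0.507 -0.215  0.161]
 r[160. 232.] 61 med [0.66  0.007 0.094] lo [ 0.646 -0.019  0.089] hi [0.667 0.034 0.098]
 brass[134. 271.] 72 med [ 0.526 -0.018  0.184] lo [ 0.508 -0.038  0.168] hi [ 0.54  -0.008  0.194]
base 1723 med [0.526 0.036 0.026] lo [ 0.46  -0.179  0.02 ] hi [0.651 0.171 0.032]
((557.76953125, -30.561630249023438), (423.9767150878906, 223.39768981933594), 88.72406005859375)
up 458 med [0.522 0.015 0.174] lo [ 0.46  -0.199  0.155] hi [0.598 0.121 0.192]
```

View pics/crop1.png

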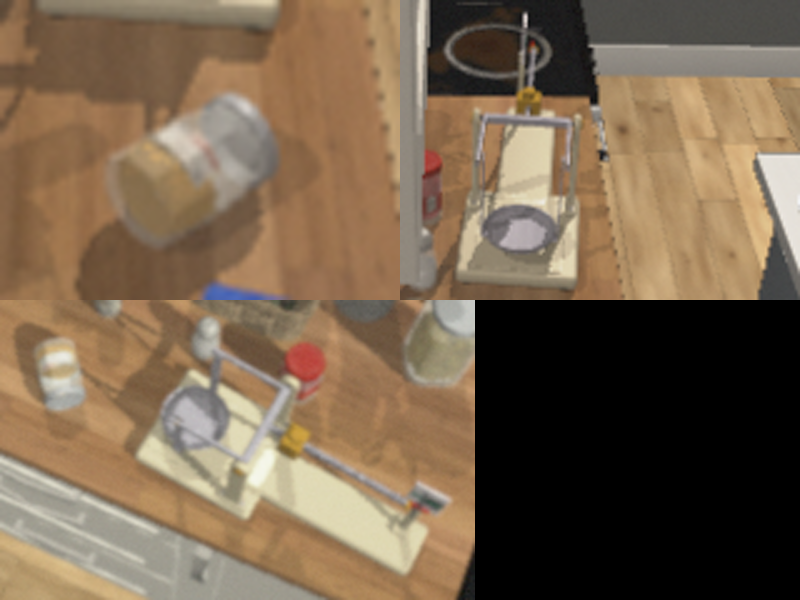

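The crops show the amber jar at side (273,238) with its grey lid up and to the right, towards the robot, so that is my choice. The poise (about top 308,235) sits near the axle, and the red pointer is at the far end of the beam. Next I turn the tool so its closing line lies across the jar, and move over the lid end.

```bash
cat >> h.py <<'E'
from scipy.spatial.transform import Rotation as R
def togo(t):
    s=manip.state(); q=s["tool_rot"]; r=R.from_quat([q[1],q[2],q[3],q[0]]).as_matrix()
    print("tool",np.round(s["tool_pos"],4),"ydir deg",round(np.degrees(np.arctan2(r[1,1],r[0,1])),2),"cm in tool:",np.round(100*r.T@(np.array(t)-s["tool_pos"]),2),"t",round(s["time"],1),"F",np.round(s["contact_force"],1),"w",round(s["gripper_width"],3),"gf",round(s["grasp_force"],1))
E
python3 -m crank '[{"turn":-0.144},{"turn":-0.144},{"turn":-0.144},{"turn":-0.144}]' 100
python3 -m crank '[{"turn":-0.144},{"turn":-0.144},{"turn":-0.144},{}]'
python3 -m crank '[{"y":-4.6,"x":-0.6},{"y":-4.6,"x":-0.6},{"y":-4.6,"x":-0.6},{"y":-4.6,"x":-0.6},{"y":-4.6,"x":-0.6}]'
python3 -m crank '[{"y":-4.6,"x":-0.6},{"y":-4.6,"x":-0.6},{"y":-4.6,"x":-0.6},{"y":-4.6,"x":-0.6},{}]'
python3 - <<'E'
from h import *
togo([.5025,.306,.1])
im,d,m=grab("wrist"); save("w1",im); W=cloud(m,d)
# jar points
M=(W[...,2]>.02)&(W[...,2]<.075)&(abs(W[...,0]-.53)<.08)&(abs(W[...,1]-.33)<.065)
print(M.sum(),cv2.minAreaRect((W[M][:,:2]*1000).astype(np.float32)))
E
```

```text
tool [0.1974 0.5923 0.1948] ydir deg 71.56 cm in tool: [-38.  -17.5   9.5] t 0.1 F [ 0.2  0.1 -0.8] w 0.997 gf 0.0
0 ((0.0, 0.0), (0.0, 0.0), 0.0)schema error: expected keys x, y, z, turn
schema error: expected keys x, y, z, turn
schema error: expected keys x, y, z, turn
schema error: expected keys x, y, z, turn
```

View pics/w1.png

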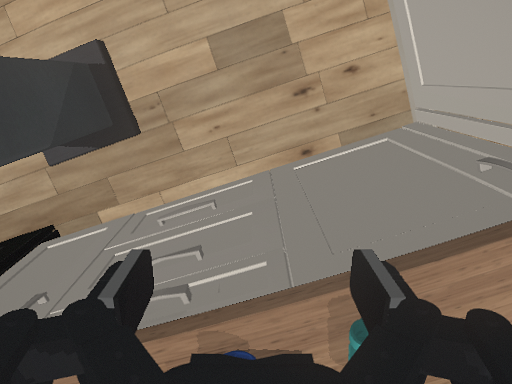

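The rows need all four keys, and the view shows the arm has not moved. I'll retype them.

```bash

python3 -m crank '[{"x":0,"y":0,"z":0,"turn":-0.144},{"x":0,"y":0,"z":0,"turn":-0.144},{"x":0,"y":0,"z":0,"turn":-0.144},{"x":0,"y":0,"z":0,"turn":-0.144}]' 100
python3 -m crank '[{"x":0,"y":0,"z":0,"turn":-0.144},{"x":0,"y":0,"z":0,"turn":-0.144},{"x":0,"y":0,"z":0,"turn":-0.144},{"x":0,"y":0,"z":0,"turn":0}]'
python3 -m crank '[{"x":-0.6,"y":-4.6,"z":0,"turn":0},{"x":-0.6,"y":-4.6,"z":0,"turn":0},{"x":-0.6,"y":-4.6,"z":0,"turn":0},{"x":-0.6,"y":-4.6,"z":0,"turn":0},{"x":-0.6,"y":-4.6,"z":0,"turn":0}]'
python3 -m crank '[{"x":-0.6,"y":-4.6,"z":0,"turn":0},{"x":-0.6,"y":-4.6,"z":0,"turn":0},{"x":-0.6,"y":-4.6,"z":0,"turn":0},{"x":-0.6,"y":-4.6,"z":0,"turn":0},{"x":0,"y":0,"z":0,"turn":0}]'
python3 - <<'E'
from h import *
togo([.5025,.306,.1])
im,d,m=grab("wrist"); save("w2",im); W=cloud(m,d)
M=(W[...,2]>.02)&(W[...,2]<.075)&(abs(W[...,0]-.53)<.08)&(abs(W[...,1]-.33)<.065)
print(M.sum(),cv2.minAreaRect((W[M][:,:2]*1000).astype(np.float32)))
E
```

```text
time: 0.55
tool_pos: [0.1975, 0.5926, 0.1954]
tool_rot: [-0.0, -0.13, 0.992, -0.0]
contact_force: [1.0, -0.1, 0.7]
gripper_width: 0.999
grasp_force: 0.0
time: 0.95
tool_pos: [0.1975, 0.5927, 0.1955]
tool_rot: [-0.0, -0.336, 0.942, -0.0]
contact_force: [-0.8, 1.0, 0.1]
gripper_width: 1.002
grasp_force: 0.0
time: 1.45
tool_pos: [0.3676, 0.4325, 0.1958]
tool_rot: [0.0, -0.335, 0.942, -0.0]
contact_force: [0.7, 0.6, -0.9]
gripper_width: 1.0
grasp_force: 0.0
time: 1.95
tool_pos: [0.5049, 0.303, 0.1956]
tool_rot: [0.0, -0.332, 0.943, -0.001]
contact_force: [0.0, 1.5, -1.0]
gripper_width: 1.002
grasp_force: 0.0
tool [0.5049 0.303  0.1956] ydir deg 128.77 cm in tool: [0.   0.4  9.56] t 1.9 F [ 0.   1.5 -1. ] w 1.002 gf 0.0
5392 ((529.1350708007812, 328.5078125), (91.2654037475586, 60.5404167175293), 38.7803955078125)
```

View pics/w2.png

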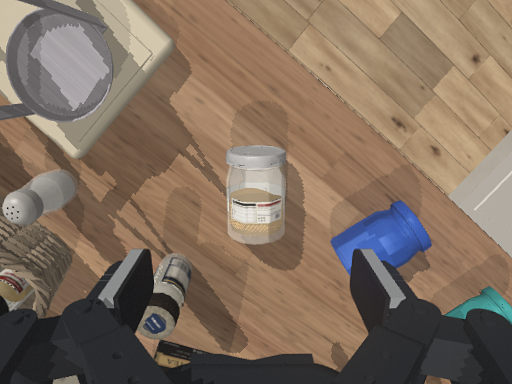

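The view shows the jar lined up with the tool, lid at (257,155) and base at (257,240). The finger sides are clear, with the blue decoy at (385,235) and the spice jar at (165,295). I go down onto the lid end and close moderately.

```bash

python3 -m crank '[{"x":0,"y":0.2,"z":4,"turn":0},{"x":0,"y":0.2,"z":4,"turn":0},{"x":0,"y":0,"z":4,"turn":0},{"x":0,"y":0,"z":3.5,"turn":0},{"x":0,"y":0,"z":0,"turn":0}]'
python3 -m crank '[{"x":0,"y":0,"z":1.6,"turn":0},{"x":0,"y":0,"z":1.5,"turn":0},{"x":0,"y":0,"z":0,"turn":0}]' | tail -6
python3 -m crank '[{"x":0,"y":0,"z":0,"turn":0},{"x":0,"y":0,"z":0,"turn":0},{"x":0,"y":0,"z":0,"turn":0},{"x":0,"y":0,"z":0,"turn":0},{"x":0,"y":0,"z":0,"turn":0}]' 66 
python3 -c "from h import *;togo([.5017,.3065,.01])"
```

```text
time: 2.5
tool_pos: [0.4934, 0.3087, 0.0345]
tool_rot: [-0.006, -0.336, 0.942, -0.0]
contact_force: [-0.6, -0.9, -1.0]
gripper_width: 0.999
grasp_force: 0.0
time: 2.8
tool_pos: [0.4983, 0.3098, 0.0088]
tool_rot: [-0.001, -0.336, 0.942, -0.0]
contact_force: [-0.4, 0.3, -0.9]
gripper_width: 0.996
grasp_force: 0.0
time: 3.3
tool_pos: [0.4996, 0.31, 0.0104]
tool_rot: [0.0, -0.336, 0.942, 0.0]
contact_force: [0.7, -0.2, 1.1]
gripper_width: 0.66
grasp_force: 0.3
tool [0.4996 0.31   0.0104] ydir deg 129.31 cm in tool: [ 0.06 -0.4   0.04] t 3.3 F [ 0.7 -0.2  1.1] w 0.66 gf 0.3
```

```bash

python3 -m crank '[{"x":0,"y":0,"z":0,"turn":0},{"x":0,"y":0,"z":0,"turn":0},{"x":0,"y":0,"z":0,"turn":0}]' 62
python3 - <<'E'
from h import *
im,d,m=grab("wrist"); W=cloud(m,d); a=im.copy()
im2,d2,m2=grab("side"); b=cv2.resize(im2[190:290,220:340],(480,400))
save("g1",np.hstack([cv2.resize(a,(320,240)),cv2.resize(b,(288,240))]))
E
```

```text
time: 3.6
tool_pos: [0.5, 0.3096, 0.0107]
tool_rot: [0.001, -0.336, 0.942, -0.001]
contact_force: [-0.1, -3.8, 5.1]
gripper_width: 0.622
grasp_force: 3.0
```

View pics/g1.png

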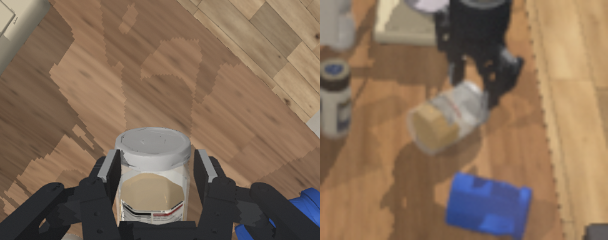

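```bash

python3 -m crank '[{"x":0,"y":0,"z":0,"turn":0},{"x":0,"y":0,"z":0,"turn":0},{"x":0,"y":0,"z":0,"turn":0}]' 58
python3 -m crank '[{"x":0,"y":0,"z":0,"turn":0},{"x":0,"y":0,"z":0,"turn":0},{"x":0,"y":0,"z":0,"turn":0}]' 54
```

```text
time: 4.0
tool_pos: [0.5003, 0.3092, 0.0111]
tool_rot: [0.001, -0.336, 0.942, -0.001]
contact_force: [0.9, -6.0, 7.2]
gripper_width: 0.582
grasp_force: 4.1
time: 4.3
tool_pos: [0.5006, 0.309, 0.0116]
tool_rot: [0.001, -0.336, 0.942, -0.001]
contact_force: [-0.5, -6.8, 10.0]
gripper_width: 0.541
grasp_force: 6.6
```

```bash

python3 - <<'E'
from h import *
togo([.5017,.3065,.01])
im,d,m=grab("wrist"); W=cloud(m,d); save("g2",im)
s=manip.state(); q=s["tool_rot"]; r=R.from_quat([q[1],q[2],q[3],q[0]]).as_matrix()
L=(W-s["tool_pos"])@r   # tool frame coords
hsv=cv2.cvtColor(im,cv2.COLOR_RGB2HSV)
for v in range(200,384,12):
    row=[]
    for u in range(130,400,15): row.append("%d,%d,%d"%tuple((L[v,u]*1000)) if np.isfinite(L[v,u,0]) else "-")
    print(v," ".join(row))
E
```

```text
tool [0.5006 0.309  0.0116] ydir deg 129.31 cm in tool: [ 0.07 -0.27  0.16] t 4.3 F [-0.5 -6.8 10. ] w 0.541 gf 6.6
200 10,-71,12 10,-61,11 10,-52,11 10,-43,11 10,-35,12 10,-26,12 10,-17,12 10,-8,12 10,0,11 10,8,12 10,17,12 10,26,12 10,34,11 10,43,12 10,52,12 10,61,11 10,70,12 10,79,12
212 2,-72,13 2,-62,12 2,-53,13 3,-44,11 3,-35,12 10,-23,-7 9,-16,-4 8,-8,-1 8,0,0 8,8,0 7,16,0 3,26,12 3,35,11 2,44,12 2,53,12 2,62,13 3,70,11 3,80,12
224 -4,-72,12 -5,-63,13 -5,-54,13 -4,-45,12 -4,-36,12 10,-22,-22 9,-14,-20 9,-7,-19 8,0,-18 8,7,-17 7,15,-16 7,22,-16 -5,35,13 -4,44,12 -5,54,13 -4,63,12 -4,72,12 -4,81,12
236 -13,-73,13 -12,-64,12 -12,-55,13 -12,-45,12 6,-28,-28 10,-20,-36 8,-13,-32 8,-6,-32 8,0,-32 7,7,-29 7,14,-30 8,20,-31 6,28,-27 -12,45,11 -13,55,14 -13,64,13 -13,73,12 -13,82,13
248 -21,-74,13 -21,-65,13 -21,-55,13 -20,-46,12 11,-24,-50 6,-19,-40 9,-12,-44 9,-6,-44 9,0,-44 9,6,-45 8,13,-42 6,20,-39 12,24,-50 -20,46,12 -21,55,13 -20,64,12 -21,74,12 -20,83,11
260 -29,-75,12 -29,-65,12 -29,-56,13 12,-28,-60 11,-22,-60 - 3,-12,-45 4,-6,-47 5,0,-48 4,6,-47 3,13,-45 0,20,-40 9,24,-55 12,2
[... 1308 characters left out ...]
-48 -42,14,-44 -51,23,-35 -93,40,11 18,18,-112 18,21,-112 17,25,-110 -2,38,-89 0,42,-91
356 -106,-85,12 17,-23,-115 18,-19,-116 18,-16,-115 18,-13,-115 11,-11,-108 10,-7,-107 -46,-7,-48 -46,0,-48 -46,7,-48 10,7,-107 11,11,-109 11,15,-108 18,17,-115 18,20,-115 18,24,-116 -106,84,12 -5,43,-92
368 -118,-86,12 17,-22,-119 17,-19,-118 18,-16,-118 18,-12,-119 12,-10,-112 12,-6,-112 11,-3,-112 12,0,-113 11,3,-112 11,7,-112 12,11,-112 18,13,-119 17,17,-117 17,20,-118 17,23,-119 -117,85,12 -92,84,-11
380 -127,-87,10 17,-21,-122 18,-18,-122 18,-15,-122 17,-12,-121 12,-9,-116 12,-6,-116 11,-3,-116 12,0,-116 12,3,-116 12,7,-116 12,10,-116 18,12,-122 18,16,-122 17,19,-121 18,22,-122 -129,87,12 -94,81,-20
```

View pics/g2.png

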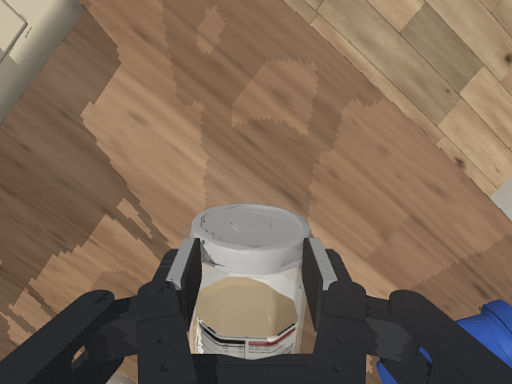

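The view shows the pads (grey strips at (190,255) and (315,255)) pinching the jar's upper flank, not its sides. The real finger ends seem higher than I assumed, so I'll open and measure them.

```bash

python3 -m crank '[{"x":0,"y":-0.2,"z":0,"turn":0},{"x":0,"y":0,"z":0,"turn":0},{"x":0,"y":0,"z":0,"turn":0},{"x":0,"y":0,"z":0,"turn":0},{"x":0,"y":0,"z":0,"turn":0}]' 100
python3 - <<'E'
from h import *
togo([.5017,.3065,.01])
im,d,m=grab("wrist"); W=cloud(m,d)
s=manip.state(); q=s["tool_rot"]; r=R.from_quat([q[1],q[2],q[3],q[0]]).as_matrix()
L=((W-s["tool_pos"])@r*1000)
M=(L[...,0]>-15)&(L[...,0]<14)&(abs(L[...,1])>34)&(abs(L[...,1])<60)&(L[...,2]<5)
for sgn in(-1,1):
    P=L[M&(L[...,1]*sgn>0)]; k=np.argsort(-P[:,2])[:6]; print(np.round(P[k]).tolist(),len(P))
M=(W[...,2]>.02)&(W[...,2]<.075)&(abs(W[...,0]-.53)<.08)&(abs(W[...,1]-.33)<.065)&(abs(L[...,1])<34)
print(M.sum(),cv2.minAreaRect((W[M][:,:2]*1000).astype(np.float32)), np.percentile(W[M][:,2],98))
print(np.round(np.linalg.inv(m["world_to_cam"])[:3,3],3))
E
```

```text
time: 4.85
tool_pos: [0.5001, 0.3085, 0.0095]
tool_rot: [-0.0, -0.336, 0.942, 0.0]
contact_force: [0.6, 0.1, 1.0]
gripper_width: 0.999
grasp_force: 0.0
tool [0.5001 0.3085 0.0095] ydir deg 129.33 cm in tool: [-0.   -0.25 -0.05] t 4.8 F [0.6 0.1 1. ] w 0.999 gf 0.0
[[1.0, -42.0, -47.0], [-5.0, -42.0, -47.0], [2.0, -42.0, -48.0], [5.0, -42.0, -48.0], [8.0, -42.0, -48.0], [6.0, -42.0, -48.0]] 7281
[[5.0, 44.0, -47.0], [2.0, 44.0, -47.0], [6.0, 44.0, -47.0], [1.0, 44.0, -47.0], [-0.0, 44.0, -47.0], [-6.0, 44.0, -47.0]] 6616
16019 ((523.6851806640625, 326.0327453613281), (78.63957977294922, 60.91041564941406), 36.27997970581055) 0.06058738355662846
[0.44  0.26  0.187]
```

The finger ends really sit 47 mm behind the reported TCP when open, so about 43 mm at jar width. That explains the high pinch. I go down another 42 mm, watching the force, and close again.

```bash

python3 -m crank '[{"x":0,"y":0,"z":1.5,"turn":0},{"x":0,"y":0,"z":1.0,"turn":0},{"x":0,"y":0,"z":0,"turn":0}]' | egrep "pos|force"
python3 -m crank '[{"x":0,"y":0,"z":0.8,"turn":0},{"x":0,"y":0,"z":0.8,"turn":0},{"x":0,"y":0,"z":0,"turn":0}]' | egrep "pos|force"
python3 -m crank '[{"x":0,"y":0,"z":0,"turn":0},{"x":0,"y":0,"z":0,"turn":0},{"x":0,"y":0,"z":0,"turn":0},{"x":0,"y":0,"z":0,"turn":0},{"x":0,"y":0,"z":0,"turn":0}]' 70
python3 -m crank '[{"x":0,"y":0,"z":0,"turn":0},{"x":0,"y":0,"z":0,"turn":0},{"x":0,"y":0,"z":0,"turn":0}]' 66
```

```text
tool_pos: [0.4982, 0.3073, -0.0182]
contact_force: [-0.5, -1.0, 0.0]
grasp_force: 0.0
tool_pos: [0.4994, 0.3079, -0.0327]
contact_force: [-0.6, -0.7, -0.0]
grasp_force: 0.0
time: 6.0
tool_pos: [0.5008, 0.3085, -0.0305]
tool_rot: [0.0, -0.336, 0.942, 0.0]
contact_force: [-2.2, -1.2, 2.0]
gripper_width: 0.708
grasp_force: 24.2
time: 6.3
tool_pos: [0.5007, 0.3085, -0.0302]
tool_rot: [0.0, -0.336, 0.942, -0.0]
contact_force: [-2.2, -1.1, 5.5]
gripper_width: 0.694
grasp_force: 63.0
```

The grip is now proper: 24 N at 70 %, 63 N at 66 %. I lift and see whether the jar swings down.

```bash

python3 -m crank '[{"x":0,"y":0,"z":-1,"turn":0},{"x":0,"y":0,"z":-2,"turn":0},{"x":0,"y":0,"z":-3,"turn":0},{"x":0,"y":0,"z":-3,"turn":0},{"x":0,"y":0,"z":-2,"turn":0}]' | egrep "pos|force|width"
python3 -m crank '[{"x":0,"y":0,"z":0,"turn":0},{"x":0,"y":0,"z":0,"turn":0},{"x":0,"y":0,"z":0,"turn":0}]' | egrep "pos|force|width"
cat >> h.py <<'E'
def jarview(name=None):
    "print jar points from wrist in tool frame, mm: median per x slice between the pads; and side-view cloud"
    s=manip.state(); im,d,m=grab("wrist"); W=cloud(m,d)
    q=s["tool_rot"]; r=R.from_quat([q[1],q[2],q[3],q[0]]).as_matrix(); L=(W-s["tool_pos"])@r*1000
    C=L[:,256-15:256+15].reshape(-1,3); zt=s["tool_pos"][2]*1000
    for a in range(-80,50,8):
        P=C[(C[:,0]>=a)&(C[:,0]<a+8)&(zt-C[:,2]>12)&(C[:,2]>-100)]
        if len(P)>5: print((a+4,int(np.percentile(P[:,2],5)),int(np.percentile(P[:,2],50)),int(np.percentile(P[:,2],95))),end=" ")
    print()
    im2,d2,m2=grab("side"); W2=cloud(m2,d2); L2=(W2-s["tool_pos"])@r*1000
    c=L2[(abs(L2[...,1])<32)&(L2[...,2]>-35)&(abs(L2[...,0])<100)&(W2[...,2]>.012)]
    if len(c): print("side n",len(c),"x",np.percentile(c[:,0],[2,98]).round(),"z",np.percentile(c[:,2],[2,98]).round(),"wz",(zt-np.percentile(c[:,2],[2,98])).round())
    if name: save(name,np.hstack([cv2.resize(im,(400,300)),cv2.resize(im2[150:300,200:400],(400,300))]))
E
python3 -c "
from h import *
togo([.5,.308,.08]); jarview('l1')"
```

```text
tool_pos: [0.5011, 0.3086, 0.0811]
contact_force: [0.0, 0.1, -1.6]
gripper_width: 0.694
grasp_force: 65.0
tool_pos: [0.499, 0.3077, 0.0765]
contact_force: [-0.6, -0.6, -2.8]
gripper_width: 0.691
grasp_force: 65.0
tool [0.499  0.3077 0.0765] ydir deg 129.32 cm in tool: [-0.1  -0.04 -0.35] t 7.1 F [-0.6 -0.6 -2.8] w 0.691 gf 65.0
(-12, -87, -86, -84) (-4, -90, -89, -85) (4, -90, -87, -55) (12, -88, -59, -34) 
side n 10 x [-82. -76.] z [-35. -27.] wz [111. 104.]
```

View pics/l1.png

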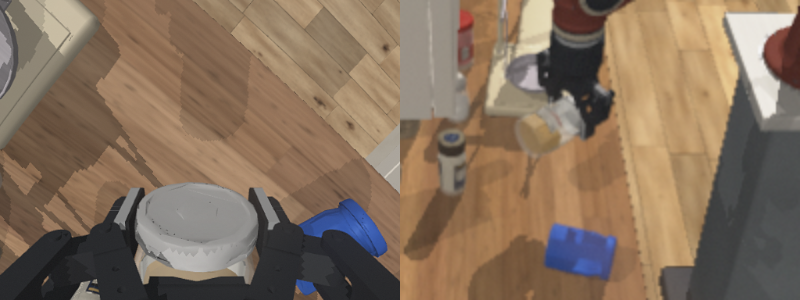

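The view shows the jar held by its lid, lid face now partly visible at left (195,212) and the base end sagging slightly. I'll loosen the grip a little at a time and follow the tilt from the lid's plane.

```bash
cat >> h.py <<'E'
def tilt():
    "lid normal elevation in deg (90 = upright), from central strip of wrist depth in tool xz plane"
    s=manip.state(); im,d,m=grab("wrist"); W=cloud(m,d)
    q=s["tool_rot"]; r=R.from_quat([q[1],q[2],q[3],q[0]]).as_matrix(); L=(W-s["tool_pos"])@r*1000
    C=L[:,236:276].reshape(-1,3); C=C[(abs(C[:,0])<45)&(C[:,2]>-105)&(C[:,2]<-20)&(s["tool_pos"][2]*1000-C[:,2]>15)]
    best=max(((np.sum(abs(C[:,0]*np.cos(t)-C[:,2]*np.sin(t)-c)<1),t,c) for t in np.radians(np.arange(0,111,1)) for c in np.arange(0,100,1)),key=lambda b:b[0])
    n,t,c=best; I=abs(C[:,0]*np.cos(t)-C[:,2]*np.sin(t)-c)<1.5
    print("tilt",round(np.degrees(t)),"c",c,"n",n,len(C),"ctr",np.round(C[I].mean(0)),"gf",round(s["grasp_force"],1),"w",round(s["gripper_width"],3),"t",round(s["time"],1),"Fz",round(s["contact_force"][2],1))
E
T(){ python3 -c "from h import *;tilt()"; }
T
python3 -m crank '[{"x":0,"y":0,"z":0,"turn":0},{"x":0,"y":0,"z":0,"turn":0},{"x":0,"y":0,"z":0,"turn":0}]' 69 >/dev/null; T
python3 -m crank '[{"x":0,"y":0,"z":0,"turn":0},{"x":0,"y":0,"z":0,"turn":0},{"x":0,"y":0,"z":0,"turn":0}]' 69.6 >/dev/null; T
python3 -m crank '[{"x":0,"y":0,"z":0,"turn":0},{"x":0,"y":0,"z":0,"turn":0},{"x":0,"y":0,"z":0,"turn":0}]' 70.2 >/dev/null; T
```

```text
tilt 1 c 9 n 2980 4945 ctr [  8.   2. -66.] gf 65.0 w 0.692 t 7.2 Fz -3.3
tilt 1 c 9 n 2954 4937 ctr [  8.   2. -66.] gf 65.0 w 0.693 t 7.5 Fz -2.4
tilt 1 c 9 n 2951 4944 ctr [  8.   2. -66.] gf 47.1 w 0.7 t 7.9 Fz -2.0
tilt 3 c 12 n 3074 4956 ctr [  8.   2. -66.] gf 29.4 w 0.706 t 8.2 Fz -3.5
```

```bash

T(){ python3 -c "from h import *;tilt()"; }
python3 -m crank '[{"x":0,"y":0,"z":1.5,"turn":0},{"x":0,"y":0,"z":1.5,"turn":0},{"x":0,"y":0,"z":0,"turn":0}]' 70.4 >/dev/null; T
python3 -m crank '[{"x":0,"y":0,"z":0,"turn":0},{"x":0,"y":0,"z":0,"turn":0},{"x":0,"y":0,"z":0,"turn":0}]' 70.6 >/dev/null; T
python3 -m crank '[{"x":0,"y":0,"z":0,"turn":0},{"x":0,"y":0,"z":0,"turn":0},{"x":0,"y":0,"z":0,"turn":0}]' 70.8 >/dev/null; T
```

```text
tilt 8 c 17 n 3670 5161 ctr [  8.   2. -65.] gf 24.0 w 0.705 t 8.6 Fz -3.3
tilt 29 c 37 n 4666 5804 ctr [  7.   2. -65.] gf 19.3 w 0.706 t 8.9 Fz -2.4
tilt 53 c 54 n 4935 6203 ctr [  6.   2. -63.] gf 14.3 w 0.71 t 9.3 Fz -2.5
```

```bash

T(){ python3 -c "from h import *;tilt()"; }
python3 -m crank '[{"x":0,"y":0,"z":0,"turn":0},{"x":0,"y":0,"z":0,"turn":0},{"x":0,"y":0,"z":0,"turn":0}]' 70.8 >/dev/null; T
python3 -m crank '[{"x":0,"y":0,"z":0,"turn":0},{"x":0,"y":0,"z":0,"turn":0},{"x":0,"y":0,"z":0,"turn":0}]' 70.9 >/dev/null; T
python3 -m crank '[{"x":0,"y":0,"z":0,"turn":0},{"x":0,"y":0,"z":0,"turn":0},{"x":0,"y":0,"z":0,"turn":0}]' 71 >/dev/null; T
```

```text
tilt 53 c 54 n 4955 6204 ctr [  6.   2. -63.] gf 14.3 w 0.708 t 9.7 Fz -1.9
tilt 53 c 54 n 4897 6210 ctr [  6.   2. -64.] gf 11.9 w 0.711 t 10.0 Fz -2.8
tilt 74 c 62 n 4759 6221 ctr [  6.   2. -63.] gf 9.6 w 0.714 t 10.3 Fz -2.3
```

```bash

T(){ python3 -c "from h import *;tilt()"; }
python3 -m crank '[{"x":0,"y":0,"z":0,"turn":0},{"x":0,"y":0,"z":0,"turn":0},{"x":0,"y":0,"z":0,"turn":0}]' 71.1 >/dev/null; T
python3 -m crank '[{"x":0,"y":0,"z":0.5,"turn":0},{"x":0,"y":0,"z":0.5,"turn":0},{"x":0,"y":0,"z":0.3,"turn":0},{"x":0,"y":0,"z":0,"turn":0}]' | egrep "pos"; T
python3 -m crank '[{"x":0,"y":0,"z":0.3,"turn":0},{"x":0,"y":0,"z":0.3,"turn":0},{"x":0,"y":0,"z":0,"turn":0}]' |egrep pos; T
```

```text
tilt 74 c 62 n 4757 6217 ctr [  6.   2. -63.] gf 7.5 w 0.713 t 10.7 Fz -2.1
tool_pos: [0.4998, 0.308, 0.0348]
tilt 74 c 62 n 4844 6211 ctr [  6.   2. -63.] gf 7.4 w 0.712 t 11.2 Fz -2.9
tool_pos: [0.501, 0.3086, 0.0304]
tilt 74 c 62 n 4985 6233 ctr [  6.   2. -63.] gf 7.4 w 0.713 t 11.5 Fz -0.8
```

```bash

T(){ python3 -c "from h import *;tilt()"; }
python3 -m crank '[{"x":0,"y":0,"z":0.2,"turn":0},{"x":0,"y":0,"z":0,"turn":0},{"x":0,"y":0,"z":0,"turn":0}]' |egrep pos; T
python3 -m crank '[{"x":0,"y":0,"z":0.2,"turn":0},{"x":0,"y":0,"z":0,"turn":0},{"x":0,"y":0,"z":0,"turn":0}]' |egrep pos; T
python3 -m crank '[{"x":0,"y":0,"z":0.2,"turn":0},{"x":0,"y":0,"z":0,"turn":0},{"x":0,"y":0,"z":0,"turn":0}]' |egrep pos; T
```

```text
tool_pos: [0.5021, 0.3092, 0.0298]
tilt 74 c 62 n 4832 6274 ctr [  6.   2. -63.] gf 7.7 w 0.712 t 11.8 Fz 6.7
tool_pos: [0.5032, 0.3095, 0.029]
tilt 75 c 63 n 4964 6322 ctr [  6.   2. -64.] gf 7.8 w 0.71 t 12.2 Fz 8.1
tool_pos: [0.5039, 0.3099, 0.0278]
tilt 75 c 64 n 4848 6430 ctr [  5.   2. -65.] gf 8.0 w 0.711 t 12.6 Fz 10.5
```

```bash

T(){ python3 -c "from h import *;tilt()"; }
python3 -m crank '[{"x":0,"y":0,"z":0,"turn":0},{"x":0,"y":0,"z":0,"turn":0}]' 71.4 |egrep pos; T
python3 -m crank '[{"x":0,"y":0,"z":0,"turn":0},{"x":0,"y":0,"z":0,"turn":0},{"x":0,"y":0,"z":0,"turn":0},{"x":0,"y":0,"z":0,"turn":0}]' 72.5 |egrep pos; T
```

```text
tool_pos: [0.5016, 0.3087, 0.0251]
tilt 75 c 67 n 4783 6308 ctr [  6.   2. -68.] gf 2.6 w 0.715 t 12.8 Fz 3.1
tool_pos: [0.4998, 0.3081, 0.0231]
tilt 91 c 66 n 2813 5314 ctr [-10.   2. -66.] gf 0.0 w 0.723 t 13.2 Fz -0.4
```

The jar stands upright (lid at 89 mm, tilt about 90°). I open, lift straight up, turn the closing line towards scale y, and measure both jar and scale from above.

```bash

python3 -m crank '[{"x":0,"y":0,"z":0,"turn":0},{"x":0,"y":0,"z":0,"turn":0},{"x":0,"y":0,"z":0,"turn":0}]' 100 |egrep "width|grasp"
python3 -m crank '[{"x":0,"y":0,"z":-2,"turn":0},{"x":0,"y":0,"z":-4,"turn":0},{"x":0,"y":0,"z":-4.5,"turn":0},{"x":0,"y":0,"z":-4.5,"turn":0},{"x":0,"y":0,"z":-4,"turn":0}]' |egrep pos
python3 -m crank '[{"x":0,"y":0,"z":-3,"turn":0.14},{"x":0,"y":0,"z":0,"turn":0.14},{"x":0,"y":0,"z":0,"turn":0.14},{"x":0,"y":0,"z":0,"turn":0.14},{"x":0,"y":0,"z":0,"turn":0.13}]' |egrep pos
python3 -m crank '[{"x":0,"y":0,"z":0,"turn":0},{"x":0,"y":0,"z":0,"turn":0}]' |egrep pos
python3 - <<'E'
from h import *
togo([.52,.1,.24])
im,d,m=grab("wrist"); W=cloud(m,d); np.savez("w3.npz",im=im,W=W)
im2,d2,m2=grab("top"); W2=cloud(m2,d2); np.savez("t3.npz",im=im2,W=W2)
def circ(P):
    A=np.c_[2*P[:,:2],np.ones(len(P))]; s=np.linalg.lstsq(A,(P[:,:2]**2).sum(1),rcond=None)[0]; return s[:2],np.sqrt(s[2]+s[0]**2+s[1]**2)
for n,w in(("wrist",W),("top",W2)):
    M=(w[...,2]>.083)&(w[...,2]<.097)&(abs(w[...,0]-.51)<.06)&(abs(w[...,1]-.31)<.06); P=w[M]
    c=cv2.minEnclosingCircle((P[:,:2]*1000).astype(np.float32)); print(n,"lid",M.sum(),np.round(P.mean(0),4),c)
    # scale base
    M=(w[...,2]>.018)&(w[...,2]<.036)&(w[...,0]>.42)&(w[...,0]<.62)&(w[...,1]<.19)&(w[...,1]>-.28)
    print("base",M.sum(),cv2.minAreaRect((w[M][:,:2]*1000).astype(np.float32)))
    M=(w[...,2]>.155)&(w[...,2]<.2)&(w[...,0]>.42)&(w[...,0]<.62)&(w[...,1]<-.06)&(w[...,1]>-.20); P=w[M]
    if M.sum()>20: print("beam",M.sum(),cv2.fitLine((P[:,:2]*1000).astype(np.float32),cv2.DIST_HUBER,0,.01,.01).ravel())
    M=(w[...,2]>.155)&(w[...,2]<.20)&(w[...,0]>.42)&(w[...,0]<.62)&(w[...,1]<.14)&(w[...,1]>-.02)
    if M.sum()>20: print("fork",M.sum(),cv2.minAreaRect((w[M][:,:2]*1000).astype(np.float32)),np.percentile(w[M][:,:2],[2,98],axis=0).round(3).tolist())
save("w3",np.hstack([cv2.resize(im,(400,300)),cv2.resize(im2[150:300,200:400],(400,300))]))
E
```

```text
gripper_width: 1.001
grasp_force: 0.0
tool_pos: [0.5007, 0.3085, 0.2166]
tool_pos: [0.5005, 0.3083, 0.244]
tool_pos: [0.5005, 0.3083, 0.2439]
tool [0.5005 0.3083 0.2439] ydir deg 89.94 cm in tool: [ -1.98 -20.83   0.39] t 14.8 F [ 0.1 -0.1 -0.8] w 1.001 gf 0.0
wrist lid 2754 [0.5152 0.321  0.0887] ((516.2775268554688, 320.9993896484375), 30.417390823364258)
base 10531 ((533.683349609375, 77.14794921875), (183.5058135986328, 163.06178283691406), 83.93324279785156)
fork 1030 ((539.3226318359375, 115.94461059570312), (37.41897964477539, 122.35835266113281), 75.41233825683594) [[0.478, 0.089], [0.597, 0.131]]
top lid 122 [0.5216 0.3093 0.0886] ((519.509033203125, 315.762939453125), 29.480438232421875)
base 2566 ((523.8265380859375, -39.58880615234375), (413.1065673828125, 164.76278686523438), 84.3744125366211)
beam 159 [ 7.1626745e-02  9.9743152e-01  5.1216315e+02 -1.2936292e+02]
fork 415 ((533.5064697265625, 50.8836555480957), (145.21920776367188, 153.05320739746094), 84.04981994628906) [[0.456, -0.018], [0.598, 0.12]]
```

View pics/w3.png

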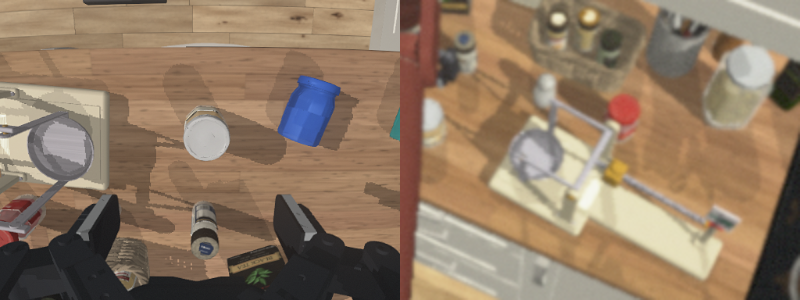

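The jar stands at left (206,138), clear of everything, lid centre (0.516, 0.321). The scale's y axis points at 84.2°, with the pan near (0.538, 0.113). I take the jar from above.

```bash

python3 -m crank '[{"x":-0.7,"y":0.7,"z":0,"turn":0.10},{"x":-0.7,"y":0.7,"z":4,"turn":0},{"x":0,"y":0,"z":4,"turn":0},{"x":0,"y":0,"z":4,"turn":0},{"x":0,"y":0,"z":0,"turn":0}]' |egrep pos
python3 - <<'E'
from h import *
togo([.516,.321,.017])
im,d,m=grab("wrist"); w=cloud(m,d)
M=(w[...,2]>.083)&(w[...,2]<.097)&(abs(w[...,0]-.51)<.06)&(abs(w[...,1]-.31)<.06)
c=cv2.minEnclosingCircle((w[M][:,:2]*1000).astype(np.float32)); print("lid",M.sum(),c); togo([c[0][0]/1e3,c[0][1]/1e3,.017])
E
```

```text
tool_pos: [0.5106, 0.3194, 0.1164]
tool [0.5106 0.3194 0.1164] ydir deg 84.12 cm in tool: [-0.63  0.28  9.93] t 15.4 F [-1.4  0.2 -1.1] w 1.0 gf 0.0
lid 6539 ((516.4474487304688, 321.24505615234375), 30.514772415161133)
tool [0.5129 0.3205 0.1205] ydir deg 84.1 cm in tool: [-0.41  0.15 10.35] t 15.4 F [-0.8  0.7  1.3] w 1.0 gf 0.0
```

```bash

python3 -m crank '[{"x":0,"y":0,"z":3,"turn":0},{"x":0,"y":0,"z":3,"turn":0},{"x":0,"y":0,"z":3,"turn":0},{"x":0,"y":0,"z":0,"turn":0},{"x":0,"y":0,"z":0,"turn":0}]' |egrep pos
python3 -c "from h import *;togo([.5164,.3212,.017])"
python3 -m crank '[{"x":0,"y":0,"z":1.7,"turn":0},{"x":0,"y":0,"z":0,"turn":0},{"x":0,"y":0,"z":0,"turn":0},{"x":0,"y":0,"z":0,"turn":0}]' |egrep "pos|force"
python3 -c "from h import *;togo([.5164,.3212,.017])"
```

```text
tool_pos: [0.5167, 0.3223, 0.0365]
tool [0.5167 0.3223 0.0365] ydir deg 84.07 cm in tool: [ 0.02 -0.11  1.95] t 15.9 F [-0.2  0.1  0.7] w 0.999 gf 0.0
tool_pos: [0.5157, 0.3218, 0.0177]
contact_force: [0.5, 0.3, -0.6]
grasp_force: 0.0
tool [0.5157 0.3218 0.0177] ydir deg 84.06 cm in tool: [-0.08 -0.05  0.07] t 16.4 F [ 0.5  0.3 -0.6] w 0.997 gf 0.0
```

```bash

python3 -m crank '[{"x":0,"y":0,"z":0,"turn":0},{"x":0,"y":0,"z":0,"turn":0},{"x":0,"y":0,"z":0,"turn":0},{"x":0,"y":0,"z":0,"turn":0}]' 71 |egrep "width|force"
python3 -m crank '[{"x":0,"y":0,"z":0,"turn":0},{"x":0,"y":0,"z":0,"turn":0},{"x":0,"y":0,"z":-1,"turn":0},{"x":0,"y":0,"z":-2,"turn":0},{"x":0,"y":0,"z":-3.5,"turn":0}]' 67 |egrep "width|force"
python3 -m crank '[{"x":0,"y":0,"z":-4,"turn":0},{"x":0,"y":0,"z":-4,"turn":0},{"x":0,"y":0,"z":-4,"turn":0},{"x":0,"y":0,"z":-3,"turn":0},{"x":0,"y":0,"z":0,"turn":0}]' |egrep "pos|width|force"
python3 -m crank '[{"x":0,"y":-2,"z":0,"turn":0},{"x":0,"y":-4,"z":0,"turn":0},{"x":0,"y":-2,"z":0,"turn":0},{"x":0,"y":0,"z":0,"turn":0},{"x":0,"y":0,"z":0,"turn":0}]' |egrep "pos|width|force"
python3 - <<'E'
from h import *
togo([.538,.113,.22]); jarview()
for n in("wrist","top"):
    im,d,m=grab(n); w=cloud(m,d); np.savez(n+"4.npz",im=im,W=w)
    M=(w[...,2]>.045)&(w[...,2]<.064)&(np.hypot(w[...,0]-.538,w[...,1]-.113)<.075); P=w[M]
    print(n,"floor z",np.percentile(P[:,2],[5,50,95]).round(4),M.sum(),cv2.minEnclosingCircle((P[:,:2]*1000).astype(np.float32)))
    M=(w[...,2]>.040)&(w[...,2]<.080)&(np.hypot(w[...,0]-.538,w[...,1]-.113)<.07); P=w[M]
    print(n,"pan",M.sum(),cv2.minEnclosingCircle((P[:,:2]*1000).astype(np.float32)),cv2.fitEllipse(cv2.convexHull((P[:,:2]*1000).astype(np.float32))))
    M=(w[...,2]>.15)&(w[...,2]<.20)&(abs(w[...,0]-.533)<.085)&(w[...,1]<.17)&(w[...,1]>.05); P=w[M]
    sx=(P[:,0]-.5285)*.995-(P[:,1]-.0133)*.101; sy=(P[:,0]-.5285)*.101+(P[:,1]-.0133)*.995
    print("prong sx pct",np.percentile(sx,[2,20,80,98]).round(4),"sy max",np.percentile(sy,98).round(4),len(P),"ztop",np.percentile(P[:,2],95).round(3))
E
```

```text
contact_force: [-0.8, -1.0, 2.9]
gripper_width: 0.711
grasp_force: 10.9
contact_force: [-0.2, 0.2, -3.9]
gripper_width: 0.696
grasp_force: 65.2
tool_pos: [0.5175, 0.3228, 0.238]
contact_force: [0.1, 0.4, -2.0]
gripper_width: 0.696
grasp_force: 65.4
tool_pos: [0.5058, 0.2411, 0.2293]
contact_force: [-0.0, -0.1, -3.0]
gripper_width: 0.699
grasp_force: 65.8
tool [0.5058 0.2411 0.2293] ydir deg 83.98 cm in tool: [ -4.55 -12.4    0.93] t 18.2 F [-0.  -0.1 -3. ] w 0.699 gf 65.8
(-28, -71, -70, -69) (-20, -71, -70, -69) (-12, -71, -70, -69) (-4, -71, -71, -70) (4, -71, -70, -69) (12, -71, -70, -69) (20, -72, -70, -70) (28, -71, -45, 8) 
side n 266 x [-32.  28.] z [-33.  15.] wz [263. 214.]
wrist floor z [0.0524 0.0538 0.0612] 5434 ((537.78662109375, 113.80374145507812), 52.718528747558594)
wrist pan 6008 ((537.9619140625, 113.59745788574219), 52.89043426513672) ((537.5509643554688, 113.32035827636719), (96.51753234863281, 103.45435333251953), 89.49699401855469)
prong sx pct [-0.0607 -0.06    0.0497  0.0557] sy max 0.1123 1491 ztop 0.18
top floor z [0.0497 0.0546 0.0621] 449 ((538.5686645507812, 108.91232299804688), 52.39520263671875)
top pan 505 ((538.9344482421875, 110.30577087402344), 53.13804626464844) ((538.9470825195312, 111.78665161132812), (95.4516830444336, 103.3370132446289), 85.7357406616211)
prong sx pct [-0.0601 -0.0582  0.0574  0.0609] sy max 0.1091 125 ztop 0.181
```

```bash

python3 -m crank '[{"x":-1.5,"y":-3.4,"z":0,"turn":0},{"x":-1.5,"y":-4,"z":0,"turn":0},{"x":-1.5,"y":-3,"z":0,"turn":0},{"x":0,"y":-2,"z":0,"turn":0},{"x":0,"y":0,"z":0,"turn":0}]' |egrep "pos|width|force"
python3 -m crank '[{"x":0,"y":0,"z":0,"turn":0},{"x":0,"y":0,"z":0,"turn":0},{"x":0,"y":0,"z":0,"turn":0}]' |egrep "pos|width|force"
python3 -c "from h import *;togo([.538,.1133,.075]);tilt()"
```

```text
tool_pos: [0.5391, 0.1124, 0.2317]
contact_force: [-0.9, 0.5, -2.5]
gripper_width: 0.696
grasp_force: 66.1
tool_pos: [0.5387, 0.1151, 0.2319]
contact_force: [0.3, 0.7, -3.4]
gripper_width: 0.702
grasp_force: 66.1
tool [0.5387 0.1151 0.2319] ydir deg 84.15 cm in tool: [ 0.05 -0.19 15.69] t 19.2 F [ 0.3  0.7 -3.4] w 0.702 gf 66.1
tilt 91 c 71 n 4338 6853 ctr [  3.   1. -71.] gf 66.1 w 0.702 t 19.2 Fz -3.4
```

```bash

python3 -m crank '[{"x":0,"y":-0.2,"z":2,"turn":0},{"x":0,"y":0,"z":3,"turn":0},{"x":0,"y":0,"z":3,"turn":0},{"x":0,"y":0,"z":2,"turn":0},{"x":0,"y":0,"z":0,"turn":0}]' |egrep "pos|force"
python3 -m crank '[{"x":0,"y":0,"z":1.5,"turn":0},{"x":0,"y":0,"z":1.5,"turn":0},{"x":0,"y":0,"z":1,"turn":0},{"x":0,"y":0,"z":0,"turn":0},{"x":0,"y":0,"z":0,"turn":0}]' |egrep "pos|force"
python3 -c "from h import *;togo([.538,.1133,.065])"
python3 -m crank '[{"x":0,"y":0,"z":0.8,"turn":0},{"x":0,"y":0,"z":0,"turn":0},{"x":0,"y":0,"z":0,"turn":0}]' |egrep "pos|force"
```

```text
tool_pos: [0.5357, 0.1124, 0.1278]
contact_force: [-0.5, 0.7, -3.4]
grasp_force: 66.1
tool_pos: [0.5386, 0.112, 0.0918]
contact_force: [-0.6, 0.3, -2.9]
grasp_force: 66.1
tool [0.5386 0.112  0.0918] ydir deg 84.05 cm in tool: [0.07 0.12 2.68] t 20.3 F [-0.6  0.3 -2.9] w 0.703 gf 66.1
tool_pos: [0.5385, 0.112, 0.0838]
contact_force: [0.3, 0.1, -2.6]
grasp_force: 66.1
```

```bash

python3 -m crank '[{"x":0,"y":0,"z":0.4,"turn":0},{"x":0,"y":0.1,"z":0.4,"turn":0},{"x":0,"y":0,"z":0,"turn":0},{"x":0,"y":0,"z":0,"turn":0}]' |egrep "pos|contact_force"
python3 -m crank '[{"x":0,"y":0,"z":0.3,"turn":0},{"x":0,"y":0,"z":0.3,"turn":0},{"x":0,"y":0,"z":0,"turn":0},{"x":0,"y":0,"z":0,"turn":0}]' |egrep "pos|contact_force"
python3 -m crank '[{"x":0,"y":0,"z":0.2,"turn":0},{"x":0,"y":0,"z":0.2,"turn":0},{"x":0,"y":0,"z":0,"turn":0},{"x":0,"y":0,"z":0,"turn":0}]' |egrep "pos|contact_force"
python3 -m crank '[{"x":0,"y":0,"z":0.2,"turn":0},{"x":0,"y":0,"z":0,"turn":0},{"x":0,"y":0,"z":0,"turn":0}]' |egrep "pos|contact_force"
```

```text
tool_pos: [0.5385, 0.1131, 0.0756]
contact_force: [-0.4, 0.4, -2.4]
tool_pos: [0.5385, 0.113, 0.0697]
contact_force: [-0.2, -0.1, -2.9]
tool_pos: [0.5386, 0.113, 0.0658]
contact_force: [0.6, -0.7, -3.3]
tool_pos: [0.5387, 0.113, 0.0638]
contact_force: [-0.8, -0.4, -1.2]
```

```bash

python3 -m crank '[{"x":0,"y":0,"z":0.1,"turn":0},{"x":0,"y":0,"z":0,"turn":0},{"x":0,"y":0,"z":0,"turn":0}]' |egrep "pos|contact_force"
python3 -m crank '[{"x":0,"y":0,"z":0,"turn":0},{"x":0,"y":0,"z":0,"turn":0}]' 71 |egrep "pos|force"
python3 -m crank '[{"x":0,"y":0,"z":0,"turn":0},{"x":0,"y":0,"z":0,"turn":0},{"x":0,"y":0,"z":0,"turn":0}]' 73 |egrep "pos|force"
python3 -c "from h import *;togo([.538,.1133,.065]);tilt()"
```

```text
tool_pos: [0.5387, 0.113, 0.0629]
contact_force: [-0.5, 0.5, -2.8]
tool_pos: [0.5387, 0.113, 0.0629]
contact_force: [0.3, -0.2, -2.3]
grasp_force: 15.2
tool_pos: [0.5392, 0.1131, 0.0634]
contact_force: [-0.7, -0.7, 0.8]
grasp_force: 0.0
tool [0.5392 0.1131 0.0634] ydir deg 84.05 cm in tool: [ 0.12  0.01 -0.16] t 22.9 F [-0.7 -0.7  0.8] w 0.731 gf 0.0
tilt 90 c 68 n 4317 5827 ctr [  2.   1. -68.] gf 0.0 w 0.731 t 22.9 Fz 0.8
```

The jar stands in the pan, released. I open, lift, and check the joint room for the quarter turn and where the poise and pointer are.

```bash

python3 -m crank '[{"x":0,"y":0,"z":0,"turn":0},{"x":0,"y":0,"z":0,"turn":0},{"x":0,"y":0,"z":0,"turn":0},{"x":0,"y":0,"z":-1,"turn":0},{"x":0,"y":0,"z":-2,"turn":0}]' 100 |egrep "force"
python3 -m crank '[{"x":0,"y":0,"z":-4,"turn":0},{"x":0,"y":0,"z":-4,"turn":0},{"x":0,"y":0,"z":-4,"turn":0},{"x":0,"y":0,"z":-3,"turn":0},{"x":0,"y":0,"z":0,"turn":0}]' |egrep "pos|force"
cat >> h.py <<'E'
AX=np.array([.5285,.0133]); EY=np.array([.101,.995]); EX=np.array([.995,-.101])
def sc(w): return np.dstack([(w[...,:2]-AX)@EX,(w[...,:2]-AX)@EY,w[...,2]])*1000
def scale(n,tag=None):
    im,d,m=grab(n); w=cloud(m,d); S=sc(w); hsv=cv2.cvtColor(im,cv2.COLOR_RGB2HSV)
    o=lambda t,M:print(n,t,M.sum(),np.round(np.median(S[M],0),1) if M.any() else "", np.percentile(S[M],[3,97],axis=0).round(1).tolist() if M.any() else "")
    h,s,v=hsv[...,0],hsv[...,1],hsv[...,2]; near=(abs(S[...,0])<30)&(S[...,1]<-20)&(S[...,1]>-260)&(S[...,2]>130)&(S[...,2]<215)
    o("brass",near&(h>15)&(h<32)&(s>120)); o("red",near&((h<8)|(h>172))&(s>120)); o("green",near&(h>40)&(h<90)&(s>70))
    B=(abs(S[...,0])<6)&(S[...,1]<-20)&(S[...,1]>-200)&(S[...,2]>140)&(S[...,2]<195)&(s<80); P=S[B]
    if len(P)>20:
        for _ in range(3):
            f=np.polyfit(P[:,1],P[:,2],1); e=P[:,2]-np.polyval(f,P[:,1]); P=P[abs(e)<max(3,1.5*np.median(abs(e)))]
        print(n,"beam n",len(P),"tilt",round(-f[0],4),"z0",round(f[1],1))
    L=(np.hypot(S[...,0],S[...,1]-100)<22)&(S[...,2]>110)&(S[...,2]<160); o("lid",L)
    if tag: np.savez(tag+".npz",im=im,S=S)
E
python3 - <<'E'
from h import *
togo([.523,-.025,.2]); print(manip.state()["joint_pos"].round(2))
for n in("top","side","wrist"): scale(n)
E
```

```text
contact_force: [-0.7, -0.2, 0.6]
grasp_force: 0.0
tool_pos: [0.5417, 0.1133, 0.2505]
contact_force: [0.1, -0.0, 0.3]
grasp_force: 0.0
tool [0.5417 0.1133 0.2505] ydir deg 84.06 cm in tool: [  0.49 -13.96   5.02] t 23.9 F [ 0.1 -0.   0.3] w 0.999 gf 0.0
[ 0.07 -0.15  1.72 -0.    1.56 -1.4 ]
top brass 114 [ -5.3 -42.2 187. ] [[-16.9, -205.3, 164.0], [14.9, -28.0, 198.8]]
top red 6 [   3.9 -225.3  185.8] [[2.8, -230.9, 171.7], [11.7, -214.6, 186.9]]
top green 0  
top beam n 80 tilt 0.0512 z0 177.4
top lid 38 [  3.7  87.9 132. ] [[-15.5, 80.1, 126.3], [17.5, 95.2, 135.3]]
side brass 50 [ -9.  -27.  180.4] [[-16.8, -44.9, 166.7], [13.8, -22.3, 190.5]]
side red 0  
side green 0  
side lid 82 [ -0.8 100.8 132. ] [[-18.3, 80.9, 128.0], [20.6, 119.5, 135.4]]
wrist brass 1585 [ -3.  -35.8 188. ] [[-16.8, -51.1, 183.1], [13.8, -25.4, 197.9]]
wrist red 0  
wrist green 0  
wrist beam n 427 tilt 0.0653 z0 177.3
wrist lid 1929 [ -0.3  99.6 131.6] [[-19.0, 81.2, 130.3], [18.7, 118.8, 133.0]]
```

```bash

python3 -m crank '[{"x":0,"y":0,"z":0,"turn":0.1426},{"x":0,"y":0,"z":0,"turn":0.1426},{"x":0,"y":0,"z":0,"turn":0.1426},{"x":0,"y":0,"z":0,"turn":0.1426},{"x":0,"y":0,"z":0,"turn":0.1426}]' 70 |egrep pos
python3 -m crank '[{"x":0,"y":0,"z":0,"turn":0.1426},{"x":0,"y":0,"z":0,"turn":0.1426},{"x":0,"y":0,"z":0,"turn":0.1426},{"x":0,"y":0,"z":0,"turn":0.1426},{"x":0,"y":0,"z":0,"turn":0.1426}]' |egrep pos
python3 -m crank '[{"x":-4,"y":0,"z":0,"turn":0.1426},{"x":-4,"y":0,"z":0,"turn":0},{"x":-4,"y":0,"z":0,"turn":0},{"x":-1.5,"y":0,"z":0,"turn":0},{"x":0,"y":0,"z":0,"turn":0}]' |egrep pos
python3 -m crank '[{"x":0,"y":0,"z":0,"turn":0},{"x":0,"y":0,"z":0,"turn":0},{"x":0,"y":0,"z":0,"turn":0}]' |egrep pos
python3 - <<'E'
from h import *
togo([.5237,-.0244,.11]); print(manip.state()["joint_pos"].round(2))
scale("wrist")
s=manip.state();print("tool in scale",(s["tool_pos"][:2]-AX)@EX*1000,(s["tool_pos"][:2]-AX)@EY*1000)
E
```

```text
tool_pos: [0.5375, 0.1129, 0.2403]
tool_pos: [0.5375, 0.1129, 0.2403]
tool_pos: [0.5298, -0.0227, 0.2411]
tool_pos: [0.5308, -0.0202, 0.2427]
tool [ 0.5308 -0.0202  0.2427] ydir deg -5.72 cm in tool: [-0.49 -0.66 13.27] t 25.9 F [-0.5 -0.3  0.7] w 0.701 gf 0.0
[-0.18 -0.2   1.77  0.    1.57 -0.08]
wrist brass 1313 [ -1.4 -39.5 188.6] [[-16.0, -52.1, 185.9], [14.8, -28.0, 197.9]]
wrist red 0  
wrist green 0  
wrist beam n 1145 tilt 0.0695 z0 177.2
wrist lid 1595 [-1.000e-01  9.280e+01  1.315e+02] [[-19.3, 80.2, 130.1], [19.2, 102.6, 133.1]]
tool in scale 5.688840618656939 -33.27058770153386
```

```bash

python3 -m crank '[{"x":-0.55,"y":-0.6,"z":2,"turn":0},{"x":0,"y":0,"z":3,"turn":0},{"x":0,"y":0,"z":2,"turn":0},{"x":0,"y":0,"z":0,"turn":0},{"x":0,"y":0,"z":0,"turn":0}]' |egrep pos
python3 -c "
from h import *
togo([.5240,-.0255,.115]);scale('wrist')
s=manip.state();print('tool in scale',(s['tool_pos'][:2]-AX)@EX*1000,(s['tool_pos'][:2]-AX)@EY*1000)"
```

```text
tool_pos: [0.5243, -0.0259, 0.1732]
tool [ 0.5243 -0.0259  0.1732] ydir deg -5.78 cm in tool: [ 0.03 -0.03  5.82] t 26.4 F [-0.1  0.2  0.3] w 0.699 gf 0.0
wrist brass 2721 [ -0.7 -37.3 188.3] [[-15.9, -51.2, 185.7], [14.8, -26.7, 197.8]]
wrist red 0  
wrist green 0  
wrist beam n 1096 tilt 0.0684 z0 177.4
wrist lid 255 [ -0.   80.8 131.5] [[-10.5, 78.5, 130.1], [10.4, 82.3, 132.8]]
tool in scale 0.4692743408774556 -39.50936789690425
```

```bash

python3 -m crank '[{"x":0,"y":-0.1,"z":3,"turn":0},{"x":0,"y":0,"z":2,"turn":0},{"x":0,"y":0,"z":0.8,"turn":0},{"x":0,"y":0,"z":0,"turn":0},{"x":0,"y":0,"z":0,"turn":0}]' |egrep "pos|force"
python3 -m crank '[{"x":0,"y":0,"z":0,"turn":0},{"x":0,"y":0,"z":0,"turn":0},{"x":0,"y":0,"z":0,"turn":0},{"x":0,"y":0,"z":0,"turn":0},{"x":0,"y":0,"z":0,"turn":0}]' 40 |egrep "pos|force|width"
python3 -m crank '[{"x":0,"y":0,"z":0,"turn":0},{"x":0,"y":0,"z":0,"turn":0},{"x":0,"y":0,"z":0,"turn":0}]' 38.5 |egrep "pos|force|width"
```

```text
tool_pos: [0.5244, -0.0264, 0.1167]
contact_force: [0.1, 0.1, 0.9]
grasp_force: 0.0
tool_pos: [0.5256, -0.0266, 0.1169]
contact_force: [5.8, -1.0, 0.0]
gripper_width: 0.396
grasp_force: 2.6
tool_pos: [0.5257, -0.0266, 0.117]
contact_force: [6.0, 0.1, 1.6]
gripper_width: 0.391
grasp_force: 35.9
```

```bash

python3 -m crank '[{"x":-0.4,"y":0.13,"z":0,"turn":0},{"x":-1,"y":0,"z":0,"turn":0},{"x":-1.5,"y":0,"z":0,"turn":0},{"x":-1.5,"y":0,"z":0,"turn":0},{"x":-1.5,"y":0,"z":0,"turn":0}]' |egrep "pos|force|width"
python3 -m crank '[{"x":-1.5,"y":0,"z":0,"turn":0},{"x":-0.8,"y":0,"z":0,"turn":0},{"x":-0.4,"y":0,"z":0,"turn":0},{"x":0,"y":0,"z":0,"turn":0},{"x":0,"y":0,"z":0,"turn":0}]' |egrep "pos|force|width"
python3 -m crank '[{"x":0,"y":0,"z":0,"turn":0},{"x":0,"y":0,"z":0,"turn":0},{"x":0,"y":0,"z":0,"turn":0},{"x":0,"y":0,"z":0,"turn":0},{"x":0,"y":0,"z":0,"turn":0}]' 60 |egrep "pos|force|width"
python3 -m crank '[{"x":0,"y":0,"z":0,"turn":0},{"x":0,"y":0,"z":0,"turn":0},{"x":0,"y":0,"z":0,"turn":0},{"x":0,"y":0,"z":0,"turn":0},{"x":0,"y":0,"z":0,"turn":0}]' |egrep "pos|force|width"
python3 -c "
from h import *
scale('wrist'); scale('top'); scale('side')
s=manip.state();print(s['time'],'tool in scale',(s['tool_pos'][:2]-AX)@EX*1000,(s['tool_pos'][:2]-AX)@EY*1000)"
```

```text
tool_pos: [0.5195, -0.0854, 0.1171]
contact_force: [0.3, 1.3, 4.5]
gripper_width: 0.394
grasp_force: 36.6
tool_pos: [0.5167, -0.1121, 0.1154]
contact_force: [5.1, -1.0, 3.3]
gripper_width: 0.391
grasp_force: 36.4
tool_pos: [0.5154, -0.1117, 0.1145]
contact_force: [-1.3, 1.2, 0.4]
gripper_width: 0.6
grasp_force: 0.0
tool_pos: [0.5158, -0.112, 0.1149]
contact_force: [0.6, 0.2, 0.0]
gripper_width: 0.603
grasp_force: 0.0
wrist brass 5131 [  -0.6 -121.8  176.8] [[-15.7, -136.9, 173.9], [14.7, -112.4, 186.0]]
wrist red 0  
wrist green 0  
wrist beam n 4769 tilt -0.0645 z0 176.3
wrist lid 0  
top brass 5 [  -5.  -206.6  160.1] [[-6.4, -208.3, 157.7], [-0.1, -204.4, 165.5]]
top red 7 [   3.9 -218.2  154.4] [[-6.9, -227.8, 150.3], [7.1, -214.9, 182.3]]
top green 0  
top beam n 12 tilt 0.1701 z0 129.7
top lid 126 [  0.5  99.7 145.7] [[-18.4, 80.9, 141.0], [19.9, 117.3, 150.7]]
side brass 99 [  -2.2 -114.5  171.9] [[-15.4, -137.9, 143.3], [15.0, -106.0, 186.1]]
side red 1 [   1.8 -232.9  154.2] [[1.8, -232.9, 154.2], [1.8, -232.9, 154.2]]
side green 0  
side beam n 20 tilt -0.0746 z0 177.2
side lid 88 [ -0.7 100.4 146.1] [[-19.1, 80.9, 142.8], [18.6, 119.2, 149.8]]
29.95 tool in scale -0.01462206823372482 -125.88430334018683
```

```bash

python3 -m crank '[{"x":0.05,"y":0,"z":0,"turn":0},{"x":0,"y":0,"z":0,"turn":0},{"x":0,"y":0,"z":0,"turn":0},{"x":0,"y":0,"z":0,"turn":0}]' 38.5 |egrep "pos|force|width"
python3 -m crank '[{"x":0.4,"y":0,"z":0,"turn":0},{"x":0.6,"y":0,"z":0,"turn":0},{"x":0,"y":0,"z":0,"turn":0},{"x":0,"y":0,"z":0,"turn":0}]' |egrep "pos|force|width"
python3 -m crank '[{"x":0,"y":0,"z":0,"turn":0},{"x":0,"y":0,"z":0,"turn":0},{"x":0,"y":0,"z":0,"turn":0},{"x":0,"y":0,"z":0,"turn":0},{"x":0,"y":0,"z":0,"turn":0}]' 60 |egrep "force|width"
python3 -m crank '[{"x":0,"y":0,"z":0,"turn":0},{"x":0,"y":0,"z":0,"turn":0},{"x":0,"y":0,"z":0,"turn":0},{"x":0,"y":0,"z":0,"turn":0},{"x":0,"y":0,"z":0,"turn":0}]' |egrep "pos"
python3 -m crank '[{"x":0,"y":0,"z":0,"turn":0},{"x":0,"y":0,"z":0,"turn":0},{"x":0,"y":0,"z":0,"turn":0},{"x":0,"y":0,"z":0,"turn":0},{"x":0,"y":0,"z":0,"turn":0}]' |egrep "pos"
python3 -c "
from h import *
scale('wrist'); scale('top'); scale('side')
s=manip.state();print(s['time'],'tool in scale',(s['tool_pos'][:2]-AX)@EX*1000,(s['tool_pos'][:2]-AX)@EY*1000)" |egrep "beam|lid|red|tool|wrist brass"
```

```text
tool_pos: [0.5167, -0.1115, 0.1153]
contact_force: [5.0, -0.0, -1.3]
gripper_width: 0.393
grasp_force: 30.7
tool_pos: [0.5177, -0.1014, 0.1159]
contact_force: [4.5, -0.8, 4.1]
gripper_width: 0.392
grasp_force: 31.2
contact_force: [-0.5, 0.7, -0.0]
gripper_width: 0.597
grasp_force: 0.0
tool_pos: [0.5168, -0.1015, 0.1149]
tool_pos: [0.5168, -0.1015, 0.1149]
wrist brass 5758 [  -0.4 -111.1  183. ] [[-15.7, -126.9, 180.0], [14.7, -101.9, 192.5]]
wrist red 0  
wrist beam n 4497 tilt -0.0168 z0 176.7
wrist lid 0  
top red 5 [   2.2 -225.6  166.1] [[1.4, -232.7, 163.6], [4.3, -214.9, 168.4]]
top beam n 19 tilt -0.0491 z0 181.5
top lid 124 [ -0.2  99.9 140.6] [[-18.3, 81.1, 135.7], [20.0, 118.7, 145.6]]
side red 0  
side beam n 24 tilt -0.0269 z0 177.5
side lid 81 [  1.1  98.9 141. ] [[-17.9, 83.2, 137.9], [20.1, 116.0, 144.9]]
32.4 tool in scale -0.01935168898847643 -115.37101954859433
```

```bash

python3 -m crank '[{"x":0,"y":0,"z":0,"turn":0},{"x":0,"y":0,"z":0,"turn":0},{"x":0,"y":0,"z":0,"turn":0},{"x":0,"y":0,"z":0,"turn":0}]' 38.5 |egrep "pos|force|width"
python3 -m crank '[{"x":0.15,"y":0,"z":0,"turn":0},{"x":0.13,"y":0,"z":0,"turn":0},{"x":0,"y":0,"z":0,"turn":0},{"x":0,"y":0,"z":0,"turn":0}]' |egrep "pos|force|width"
python3 -m crank '[{"x":0,"y":0,"z":0,"turn":0},{"x":0,"y":0,"z":0,"turn":0},{"x":0,"y":0,"z":0,"turn":0},{"x":0,"y":0,"z":0,"turn":0},{"x":0,"y":0,"z":0,"turn":0}]' 65 |egrep "force|width"
python3 -m crank '[{"x":0,"y":0,"z":-1,"turn":0},{"x":0,"y":0,"z":-2,"turn":0},{"x":0,"y":0,"z":-3,"turn":0},{"x":0,"y":0,"z":-3,"turn":0},{"x":0,"y":0,"z":-3,"turn":0}]' |egrep "pos"
python3 -m crank '[{"x":0,"y":0,"z":0,"turn":0},{"x":0,"y":0,"z":0,"turn":0},{"x":0,"y":0,"z":0,"turn":0},{"x":0,"y":0,"z":0,"turn":0},{"x":0,"y":0,"z":0,"turn":0}]' |egrep "pos"
python3 -m crank '[{"x":0,"y":0,"z":0,"turn":0},{"x":0,"y":0,"z":0,"turn":0},{"x":0,"y":0,"z":0,"turn":0},{"x":0,"y":0,"z":0,"turn":0},{"x":0,"y":0,"z":0,"turn":0}]' |egrep "pos"
python3 -c "
from h import *
scale('wrist'); scale('top'); scale('side')
s=manip.state();print(s['time'],'tool in scale',(s['tool_pos'][:2]-AX)@EX*1000,(s['tool_pos'][:2]-AX)@EY*1000)" |egrep "beam|lid|red|tool|wrist brass"
```

```text
tool_pos: [0.5177, -0.1016, 0.1153]
contact_force: [4.3, -0.2, -1.3]
gripper_width: 0.391
grasp_force: 34.1
tool_pos: [0.518, -0.099, 0.1154]
contact_force: [5.8, -0.8, -0.7]
gripper_width: 0.392
grasp_force: 34.1
contact_force: [0.6, -0.1, -0.0]
gripper_width: 0.65
grasp_force: 0.0
tool_pos: [0.5171, -0.0987, 0.2369]
tool_pos: [0.5165, -0.0985, 0.2334]
tool_pos: [0.5172, -0.0987, 0.235]
wrist brass 1399 [  -1.5 -114.5  185. ] [[-16.1, -206.0, 174.2], [14.6, -101.9, 194.7]]
wrist red 95 [   3.4 -220.1  170.9] [[1.7, -230.0, 169.7], [5.1, -210.0, 172.5]]
wrist beam n 1651 tilt -0.0001 z0 176.5
wrist lid 0  
top red 6 [   3.9 -226.7  169.4] [[1.3, -230.9, 153.7], [12.4, -215.9, 171.5]]
top beam n 27 tilt -0.0012 z0 173.9
top lid 126 [ -0.  100.4 139. ] [[-19.1, 81.1, 133.9], [18.7, 118.7, 143.5]]
side red 1 [   2.2 -226.2  170.9] [[2.2, -226.2, 170.9], [2.2, -226.2, 170.9]]
side beam n 25 tilt -0.001 z0 177.9
side lid 84 [ -0.  100.4 139.8] [[-18.1, 81.3, 136.8], [18.5, 118.5, 141.9]]
35.35 tool in scale 0.018477337754056744 -112.568259940298
```

The beam tilt reads 0.000, the red pointer is at 170.9 mm (gate middle 170), the jar is centred in the pan, and the arm is clear. Handing in.

```bash
python3 -c "
from h import *
print(manip.job_done())"
```

```text
the job is handed in; nothing more can be done
None
```

I stood the honey jar upright, set it in the pan and slid the poise to balance, then handed the job in at about 35 s: the pointer read about 1 mm from the gate's middle, and no result came back.

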